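# Turn the notions carousel and set out the crystal tin

## Robot

A 7-joint arm with a two-finger parallel gripper is mounted at the origin on the work surface. World frame = base frame: x ahead of the robot, y to its left, z up, the work surface at z = 0. Lengths are in m, angles in rad, forces in N, time in s.
With the tool pointing down it reaches from about 0.425 to 0.875 m from the base axis. Payload 4.7 kg.
Tool frame: the origin (TCP) lies between the finger pads; the fingertips stand 14 mm ahead of it and the grasp point (between the pads) lies 5 mm behind it; z points along the fingers, y is the line along which they close (so a half turn about z gives the same grasp; the last joint's range is limited). The gripper opens to 87 mm and grips with 3 to 60 N. Pads are 19 mm wide; open, the fingers measure 117 mm over their backs; the gripper's body (75 mm by 190 mm) begins 51 mm behind the grasp point.
Start: joints at [-1.196, 0.321, -0.07, 1.45, 0.023, 1.371, -0.057], TCP at [0.229, 0.608, 0.237] pointing down, gripper open.
Joint ranges: [-2.86, 2.86], [-0.3, 2.09], [-1.38, 1.24], [0.06, 2.45], [-1.56, 4.7], [0.09, 2.05], [-2.69, 2.69]. Speed limits (rad/s): [2.57, 2.57, 3.14, 3.14, 3.14, 3.14, 3.14].

## Interface

Orientations are given as a rotation vector (axis times angle).
In Python, from bench import ctrl gives the robot as it stands.
- The arm moves only by the tool step_arm, never from a script. Its argument "commands" is a list of rows, each an object with "travel": the shift along the tool's x, y, z in m, a list of three; "turn": the turn, a rotation vector about the tool's x, y, z in degrees, a list of three. A call has 1 to 5 rows; each row is the pose to reach, as a shift and turn from the pose commanded when the call began, along the tool's axes at that moment; what a row does not reach only later rows make up. A row lasts 1/10 s, in which the tool goes at most 50 mm and 8.59 degrees, less where a joint would pass 70% of its speed; a pose out of reach is approached as far as the arm can. A call with a gripper value outside its range is refused whole. "gripper" is the opening, from 0 (shut) to 1 (fully open), set as the call begins (left out, the last holds). The fingers move at their own pace and stop on an object; "force" is the grip in N (left out, the last holds). Time passes only in rows, so rows that repeat a pose let the fingers close. It gives the time, the measured TCP pose, the force, the opening and the grip force at its end, in the units of the state.
- ctrl.get_state(): the state, without advancing time (a new reading comes with each control period).
- ctrl.get_image(name): name is "scene" or "top" or "wrist"; returns the picture (384x512x3 uint8, red, green, blue); there is no depth.
- ctrl.camera_model(name): a dict with "fx", "fy", "cx", "cy" (pixels), "k1" (the pictures are not rectified: a ray, as slopes to the right and down, at radius r is drawn at 1 + k1 r^2 times it, then the intrinsics apply), "R" (3x3) and "t" (3): a world point X has camera coordinates R X + t; the wrist camera has in their place "T_tool_cam" (4x4, takes a point from camera to tool coordinates, whose origin is the TCP and whose axes are the flange's). Camera axes: x right, y down, z forward; pixel columns grow to the right and rows downward; lengths in m; the calibration is good to about 2 mm. A picture is of the moment at which its call begins: read the wrist's pose just before it. camera_model takes no time and is no camera call.
- ctrl.close_job(): hands the job in; it is judged then, once.
The state is a dict: "time": time; "joint_positions": joint angles; "qd": joint speeds; "joint_torque": joint torques, N m; "position": TCP position; "tool_rot": TCP orientation; "ft_force": force on the tool from outside, world axes, zero at the start; "torque": the same for the moment, N m; "grip_width": opening from 0.0 (shut) to 1.0 (fully open); "grip_force": force on a finger pad.
Only numpy, scipy, OpenCV 4.12 (cv2) and the standard library are available. Lean on these libraries where they do the work, as an engineer would, in place of code of your own. Each camera call takes 0.05 s, during which the arm holds its last target. There are 200 camera calls.

## Task

The square tin with the knob on its lid is needed for the next row of beading: turn the carousel's tray until that tin stands at the open front, in the middle of the gap in the wire guard, and let the tray come to rest. Then take the tin out and set it down gently, upright and centred, on the middle of the narrow raised ledge, between the two things already standing there. Leave everything else standing where it is, in the tray, on the ledge and around.

Things in the scene. Friction and masses are not known exactly. Their poses are not given: they have to be found in the camera images.
- carousel: Fixed foot of the parts carousel; origin on the table top on the turning axis, z up. Its front is its -x side (towards the robot, turned up to 0.3 rad). It carries a wooden tray, 360 mm across, top face 30 mm above the table, with a low hub (44 mm across, top 75 mm above the table). Things stand in the four quarters, about 78 mm from the axis, and ride along when it turns calmly.
- guard_edge (a point): Middle of the front edge wire of the carousel's fixed guard: level 6 to 8 mm wires 140 mm above the table, over the rear of the tray only, from 19 mm in front of the axis rearwards and out to 108 mm from the axis; one wire runs back to a post 202 mm behind the axis. The front quarter and the pegs in front and at the sides are open from above. Axes as the carousel's.
- tray (a joint): Turning angle of the tray, rad, counter-clockwise seen from above; many turns either way, light friction (0.15 N m, about 1 N at the pegs), no detents, stays where left. Four walls, 5 mm thick, 24 mm high, part it in quarters, at joint value + 45, 135, 225, 315 degrees from the carousel's x axis, 22 to 140 mm from the axis. The wanted tin starts in the left, right or rear quarter.
- peg0 (a point): Top centre of one of eight upright wooden pegs on the tray to push it by: 16 mm thick, 165 mm from the axis, tops 92 mm above the table (62 above the tray), one every 45 degrees; this one stands at the joint value from the carousel's x axis. They turn with the tray.
- square_knob_tin: The wanted tin: square, 52 x 52 mm, 68 mm tall, bare metal, with a brass knob (20 mm wide, 18 mm high) on its lid, 86 mm in all, 130 to 250 g; origin at the centre of its underside, z up, x and y square to its sides. Can be gripped across two opposite sides.
- round_knob_tin: Another tin in the tray: round, 52 mm across, with the same knob, 86 mm tall; origin at the centre of its underside.
- square_flat_tin: Another tin in the tray: square, 52 x 52 mm, 84 mm tall, flat lid without knob; origin at the centre of its underside.
- bobbin: Waisted wooden bobbin standing in the tray, 50 mm across its flanges, 86 mm tall; origin at the centre of its underside. It starts in the front quarter.
- ledge_middle (a point): Middle of the top face of the narrow wooden ledge, a fixed bridge 300 mm long, 46 mm wide and 90 mm high; x runs along the ledge, y across it, z up. The tin, 52 mm wide, overhangs it a little on both sides.
- needle_tube: Steel tube 29 mm across, 78 mm tall, standing on the ledge, about 120 mm from its middle along +x; origin at the centre of its underside.
- thimble_pot: Small turned wooden pot 40 mm across, 54 mm tall, standing on the ledge, about 120 mm from its middle along -x; origin at the centre of its underside.
- glue_bottle: White bottle 44 mm across, 130 mm tall, standing on the table left of the robot's front; origin at the centre of its underside. Not to be knocked over. Beyond it, along the left edge of the table, stands a fixed sewing machine, 305 mm tall, x 0.45 to 0.89 m, y over 0.56 m: keep the arm clear of it.
Mind the look-alikes: they are no part of the job. Several things have the shape of the bobbin; the one meant has the colours described above.

How it is judged:
On the way, in this order (a step that is already met when the one before it is completed fails the run):
1. the tray has been turned and at rest carries the square knobbed tin at the open front (within 20 mm of the front centre line) (x of square_knob_tin in the frame of carousel below -0.05 m and y of square_knob_tin in the frame of carousel between -0.02 and 0.02 m and z of square_knob_tin in the frame of carousel below 0.036 m and distance of peg0 from where it was at the start of the episode above 0.15 m and velocity of joint tray between -0.08 and 0.08 rad/s), for 0.3 s.
2. the tin is lifted out of the tray (z of square_knob_tin in the frame of carousel above 0.06 m), for 0.1 s.
At the end, for the whole second after the job is handed in: The square knobbed tin stands upright and still on the ledge, within 30 mm of its middle along it and 13 mm across it; the round tin, the flat-lidded tin and the bobbin still stand upright in the tray, which is at rest, and the two small things still stand on the ledge (x of square_knob_tin in the frame of ledge_middle between -0.03 and 0.03 m and y of square_knob_tin in the frame of ledge_middle between -0.013 and 0.013 m and z of square_knob_tin in the frame of ledge_middle between -0.005 and 0.005 m and angle between square_knob_tin's own z axis and vertical below 0.08 rad and linear speed of square_knob_tin below 0.02 m/s and angle between each of round_knob_tin, square_flat_tin, bobbin, needle_tube, thimble_pot's own z axis and vertical below 0.15 rad and z of each of round_knob_tin, square_flat_tin, bobbin in the frame of carousel below 0.036 m and horizontal distance between each of round_knob_tin, square_flat_tin, bobbin and carousel below 0.15 m and velocity of joint tray between -0.05 and 0.05 rad/s); the robot touches nothing.
It fails at once if a thing in the tray is tipped over (angle between any of round_knob_tin, square_flat_tin, bobbin's own z axis and vertical above 0.5 rad).
It fails at once if a thing on the ledge is tipped or shifted by more than 25 mm (angle between any of needle_tube, thimble_pot's own z axis and vertical above 0.5 rad or distance of any of needle_tube, thimble_pot from where it was at the start of the episode above 0.025 m).
It fails at once if the glue bottle is knocked over (angle between glue_bottle's own z axis and vertical above 0.6 rad).
It fails at once if the tin is dropped onto the ledge (over 0.5 m/s within 30 mm above it) (x of square_knob_tin in the frame of ledge_middle between -0.03 and 0.03 m and y of square_knob_tin in the frame of ledge_middle between -0.013 and 0.013 m and z of square_knob_tin in the frame of ledge_middle between -0.01 and 0.03 m and linear speed of square_knob_tin above 0.5 m/s).
It also fails if it takes over 72 s, if anything falls off the work surface, if the arm or the gripper's body presses on something with over 40 N, if the wrist force passes 120 N, or if a joint passes its speed limit or range.

## Working session

There is one attempt and no reset: what is moved stays moved. The work goes in short steps, Python scripts to look and compute and a tool call to move; the robot and the scene stay as the last step left them, time stands still between calls to the robot, and variables do not carry over. Pictures are saved under pics/ and viewed, at most 10 in all, crops included, and the job is handed in when it is done.

Besides the shell and the picture viewer there is one more tool, called after "Emit:" by a JSON object that holds its "method" and its "body". step_arm: Moves the arm, as the interface text tells. Its arguments: {"type":"object","properties":{"commands":{"type":"array"},"gripper":{"type":"number"},"force":{"type":"number"}},"required":["commands"]}

```bash
mkdir -p pics; cat > h.py <<'E'
import numpy as np, cv2
from scipy.spatial.transform import Rotation as Ro
from bench import ctrl
def snap(n,f):
    im=ctrl.get_image(n); cv2.imwrite('pics/'+f,im[:,:,::-1]); return im
def ray(n,u,v,m=None):
    m=ctrl.camera_model(n)
    p=np.array([(u-m['cx'])/m['fx'],(v-m['cy'])/m['fy']]); q=p.copy()
    for _ in range(20): q=p/(1+m['k1']*(q@q))
    d=np.append(q,1.)
    if n!='wrist':
        R=np.array(m['R']);t=np.array(m['t']); return -R.T@t, R.T@d
    s=ctrl.get_state(); T=np.array(m['T_tool_cam']); Rt=Ro.from_rotvec(s['tool_rot']).as_matrix()
    return np.array(s['position'])+Rt@T[:3,3], Rt@T[:3,:3]@d
def at(n,u,v,z):
    o,d=ray(n,u,v); return o+d*(z-o[2])/d[2]
def proj(n,X):
    m=ctrl.camera_model(n)
    if n!='wrist': c=np.array(m['R'])@X+np.array(m['t'])
    else:
        s=ctrl.get_state(); T=np.array(m['T_tool_cam']); Rt=Ro.from_rotvec(s['tool_rot']).as_matrix()
        c=T[:3,:3].T@(Rt.T@(np.array(X)-s['position'])-T[:3,3])
    q=c[:2]/c[2]; q=q*(1+m['k1']*(q@q)); return np.array([m['fx']*q[0]+m['cx'],m['fy']*q[1]+m['cy']])
E
python3 - <<'E'
from h import *
a=snap('scene','s.png');b=snap('top','t.png')
cv2.imwrite('pics/t2.png',cv2.resize(b[:,:,::-1],(800,600),interpolation=cv2.INTER_CUBIC))
cv2.imwrite('pics/s2.png',cv2.resize(a[:,:,::-1],(800,600),interpolation=cv2.INTER_CUBIC))
s=ctrl.get_state();print(s)
for n in('scene','top'):
  m=ctrl.camera_model(n);print(n,m, -np.array(m['R']).T@m['t'])
print(ctrl.camera_model('wrist'))
E
```

```text
{'time': 0.1, 'joint_positions': array([-1.19588056,  0.32174799, -0.07013684,  1.45155838,  0.02259953,
        1.37077864, -0.05688495]), 'qd': array([ 0.00145662, -0.00193229, -0.00106384, -0.00355989,  0.00022518,
        0.00218833,  0.00044704]), 'joint_torque': array([ 9.67868345e-05, -4.92569554e+01, -4.05813698e-01, -3.13399601e+01,
       -6.42609852e-02,  3.95204220e-02,  7.54965208e-05]), 'position': array([0.2293227 , 0.60770302, 0.23556914]), 'tool_rot': array([-5.63514211e-01, -3.09040391e+00,  2.65248623e-03]), 'ft_force': array([-0.99552209, -0.23088593, -0.19882146]), 'torque': array([ 0.00233724,  0.01225707, -0.0029196 ]), 'grip_force': 0.0, 'grip_width': 1.000620617675928}
scene {'fx': 391.3162996133131, 'fy': 391.3162996133131, 'cx': 253.14231391807024, 'cy': 188.89694538380581, 'k1': -0.01880747171951573, 'R': array([[-0.45569134,  0.88983519,  0.02321057],
       [ 0.53424648,  0.29426226, -0.79245847],
       [-0.71198743, -0.34871629, -0.60948409]]), 't': array([ 0.26397249, -0.16414422,  1.44596808])} [1.23749454 0.31764207 0.74509011]
top {'fx': 373.367538
[... 177 characters left out ...]

       [-9.70327092e-01,  1.15225557e-01, -2.12575648e-01],
       [ 2.11180803e-01, -2.43230464e-02, -9.77144338e-01]]), 't': array([0.01726374, 0.55254594, 1.04716747])} [ 0.31704165 -0.0210535   1.14070421]
{'fx': 335.67558342373826, 'fy': 335.67558342373826, 'cx': 256.01570867963756, 'cy': 186.27506157505724, 'k1': -0.028849943158615162, 'T_tool_cam': array([[ 2.22440881e-04, -9.68001886e-01, -2.50942822e-01,
         6.90670982e-02],
       [ 9.99997892e-01, -2.96935951e-04,  2.03183725e-03,
         3.28217494e-05],
       [-2.04133623e-03, -2.50942745e-01,  9.67999779e-01,
        -1.48984821e-01],
       [ 0.00000000e+00,  0.00000000e+00,  0.00000000e+00,
         1.00000000e+00]])}
```

View pics/t2.png

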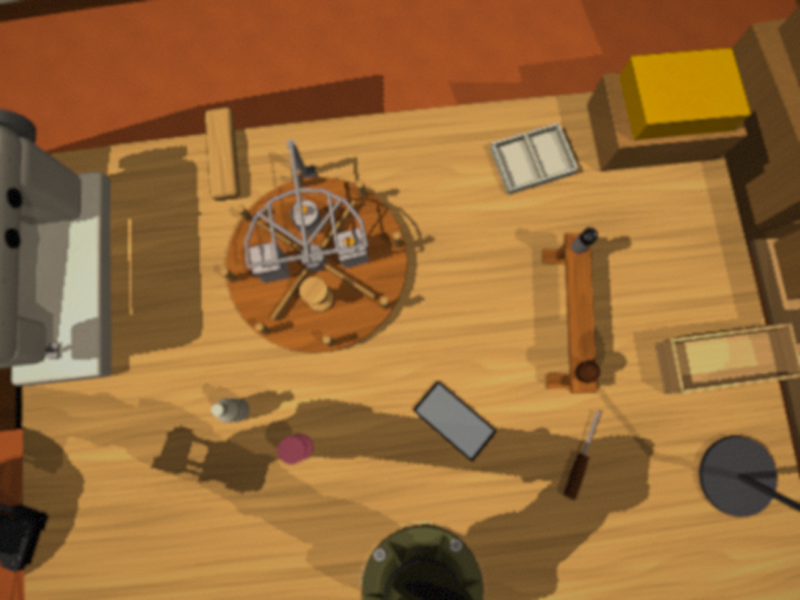

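View pics/s2.png

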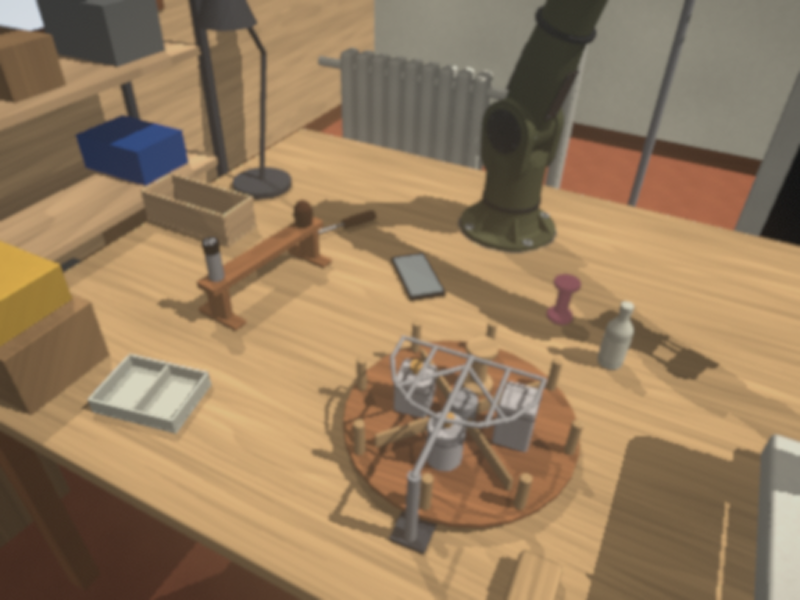

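The top view (800 px) shows three grey tins under the guard: left (263,258), rear (305,212) and right (350,242). The bobbin is in front at (317,292). The ledge runs from (588,237) to (587,372). The right tin looks square with a knob, so I'll check it in a crop.

```bash
python3 - <<'E'
import cv2,numpy as np
t=cv2.imread('pics/t.png')[105:230,135:285]; s=cv2.imread('pics/s.png')[205:345,210:380]
a=cv2.resize(t,(600,500),interpolation=cv2.INTER_CUBIC)  # 4x
b=cv2.resize(s,None,fx=3.5,fy=3.5,interpolation=cv2.INTER_CUBIC)
cv2.imwrite('pics/c1.png',a);cv2.imwrite('pics/c2.png',b)
E
```

```text
(no output)
```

View pics/c1.png

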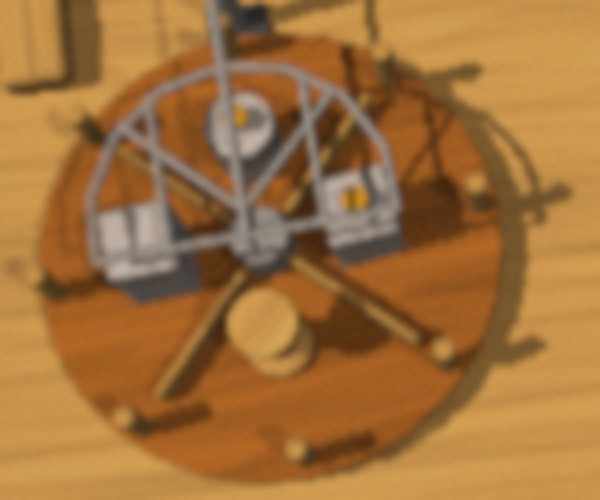

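View pics/c2.png

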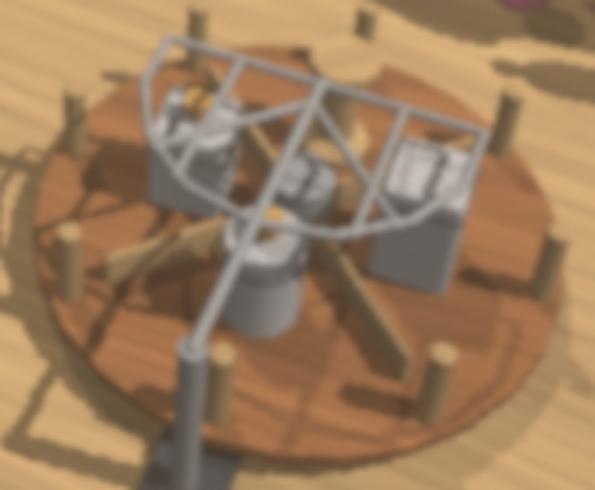

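Choice: the right tin at c1 (355,200) is square with a brass knob. The look-alikes are the left tin (135,238), square with a flat lid, and the rear tin (240,125), round with a knob. The right quarter has to come to the front, which is a clockwise turn of about 90°.

```bash
python3 - <<'E'
from h import *
from scipy.optimize import least_squares
c=lambda x,y,z:at('top',135+x/4-.375,105+y/4-.375,z)
P=np.array([c(*p,.092)[:2] for p in [(297,447),(124,413),(443,347),(478,183),(383,62),(75,118),(18,265)]])
def f(q):
    a=q[2]+np.arange(8)*np.pi/4; T=q[:2]+.165*np.c_[np.cos(a),np.sin(a)]
    return np.concatenate([(p-T)[np.argmin(np.linalg.norm(p-T,axis=1))] for p in P])
best=min((least_squares(f,[*P.mean(0),t0]) for t0 in (0,.2,.4,.6)),key=lambda r:r.cost)
print('car',best.x,np.round(f(best.x)*1000))
ge=[c(95,260,.14),c(395,213,.14)];d=ge[0]-ge[1];print('guard',ge,np.arctan2(-d[0],d[1]), sum(ge)/2)
print('hub',c(260,232,.075),'tin knob',c(354,192,.118-0.002),'flat',c(133,228,.114),'round',c(240,112,.116),'bob',c(263,320,.116))
k=lambda x,y,z:at('top',x/1.5625,y/1.5625,z)
print('tube',k(590,234,.168),'pot',k(588,369,.144),'ledge corners',[k(*p,.09) for p in [(566,236),(574,391),(598,391)]],'bottle',k(222,412,.13))
E
```

```text
car [0.62944237 0.13744563 0.08426571] [ 1. -4.  1. -3.  3. -2.  1. -2. -9.  0. -5.  0.  7. 10.]
guard [array([0.60585068, 0.24224537, 0.14      ]), array([0.61462652, 0.03139748, 0.14      ])] 0.04159765692463915 [0.6102386  0.13682143 0.14      ]
hub [0.63133345 0.13570141 0.075     ] tin knob [0.64080313 0.06027453 0.116     ] flat [0.6337203  0.22046818 0.114     ] round [0.71108069 0.13702135 0.116     ] bob [0.55507053 0.13272721 0.116     ]
tube [ 0.58316504 -0.36390286  0.168     ] pot [ 0.35306406 -0.32535528  0.144     ] ledge corners [array([ 0.60586696, -0.34513885,  0.09      ]), array([ 0.31955809, -0.3099122 ,  0.09      ]), array([ 0.31414178, -0.35295339,  0.09      ])] bottle [0.35485228 0.30441996 0.13      ]
```

```bash
cat > plan.py <<'E'
# poses: (x,y,z,yaw of tool y in deg), tool down. Keeps the commanded pose in cmd.json
import json,sys,numpy as np
from scipy.spatial.transform import Rotation as Ro
def Rm(yaw):
    y=np.radians(yaw); Y=np.array([np.cos(y),np.sin(y),0]); Z=np.array([0,0,-1.]); return np.c_[np.cross(Y,Z),Y,Z]
def calls(poses,rows_per=5):
    c=np.array(json.load(open('cmd.json')))
    for i in range(0,len(poses),rows_per):
        R0=Rm(c[3]); out=[]
        for q in poses[i:i+rows_per]:
            q=np.array(q); t=np.round(R0.T@(q[:3]-c[:3]),3); a=round(-(q[3]-c[3]),1)
            out.append({"travel":[float(v)+0 for v in t],"turn":[0,0,float(a)+0]}); 
        c=np.append(c[:3]+R0@t,c[3]-a); print(json.dumps(out))
    json.dump(list(c),open('cmd.json','w'))
def line(a,b,n,ease=True):
    s=np.arange(1,n+1)/n
    if ease: s=s*s*(3-2*s)
    return [np.array(a)+(np.array(b)-a)*k for k in s]
def cur(): return np.array(json.load(open('cmd.json')))
def arc(c,r,a0,a1,n,z,off):
    s=np.arange(1,n+1)/n; s=s*s*(3-2*s)
    return [(c[0]+r*np.cos(t),c[1]+r*np.sin(t),z,np.degrees(t)+off) for t in np.radians(a0+(a1-a0)*s)]
E
python3 - <<'E'
from plan import *
json.dump([.229,.608,.2365,69.3],open('cmd.json','w'))
C=(.6294,.1374); a=229.8; off=-98
g=[C[0]+.165*np.cos(np.radians(a)),C[1]+.165*np.sin(np.radians(a))]
h=[*g,.16,a+off]; calls(line(cur(),h,20,False)); print('down'); calls(line(h,[*g,.075,a+off],5,False)); 
E
```

```text
[{"travel": [-0.024, -0.023, 0.004], "turn": [0, 0, -3.1]}, {"travel": [-0.049, -0.045, 0.008], "turn": [0, 0, -6.2]}, {"travel": [-0.073, -0.068, 0.011], "turn": [0, 0, -9.4]}, {"travel": [-0.097, -0.091, 0.015], "turn": [0, 0, -12.5]}, {"travel": [-0.121, -0.114, 0.019], "turn": [0, 0, -15.6]}]
[{"travel": [-0.018, -0.028, 0.004], "turn": [0, 0, -3.2]}, {"travel": [-0.035, -0.057, 0.008], "turn": [0, 0, -6.3]}, {"travel": [-0.052, -0.085, 0.012], "turn": [0, 0, -9.4]}, {"travel": [-0.07, -0.113, 0.015], "turn": [0, 0, -12.5]}, {"travel": [-0.087, -0.142, 0.019], "turn": [0, 0, -15.7]}]
[{"travel": [-0.009, -0.032, 0.004], "turn": [0, 0, -3.1]}, {"travel": [-0.018, -0.064, 0.008], "turn": [0, 0, -6.2]}, {"travel": [-0.027, -0.096, 0.012], "turn": [0, 0, -9.3]}, {"travel": [-0.036, -0.128, 0.016], "turn": [0, 0, -12.5]}, {"travel": [-0.045, -0.16, 0.019], "turn": [0, 0, -15.6]}]
[{"travel": [0.0, -0.033, 0.004], "turn": [0, 0, -3.1]}, {"travel": [0.0, -0.066, 0.008], "turn": [0, 0, -6.2]}, {"travel": [0.0, -0.1, 0.012], "turn": [0, 0, -9.4]}, {"travel": [0.0, -0.133, 0.016], "turn": [0, 0, -12.5]}, {"travel": [0.0, -0.166, 0.02], "turn": [0, 0, -15.6]}]
down
[{"travel": [0.0, 0.0, 0.017], "turn": [0, 0, 0.0]}, {"travel": [0.0, 0.0, 0.034], "turn": [0, 0, 0.0]}, {"travel": [0.0, 0.0, 0.051], "turn": [0, 0, 0.0]}, {"travel": [0.0, 0.0, 0.068], "turn": [0, 0, 0.0]}, {"travel": [0.0, 0.0, 0.085], "turn": [0, 0, 0.0]}]
```

Emit:
{"method": "step_arm", "body": {"commands": [{"travel":[-0.024,-0.023,0.004],"turn":[0,0,-3.1]},{"travel":[-0.049,-0.045,0.008],"turn":[0,0,-6.2]},{"travel":[-0.073,-0.068,0.011],"turn":[0,0,-9.4]},{"travel":[-0.097,-0.091,0.015],"turn":[0,0,-12.5]},{"travel":[-0.121,-0.114,0.019],"turn":[0,0,-15.6]}]}}

```text
time: 0.6
position: [0.3028, 0.4572, 0.217]
tool_rot: [-0.135, -3.138, 0.001]
ft_force: [0.5, 0.6, 0.5]
grip_width: 1.002
grip_force: 0.0
```

Emit:
{"method": "step_arm", "body": {"commands": [{"travel":[-0.018,-0.028,0.004],"turn":[0,0,-3.2]},{"travel":[-0.035,-0.057,0.008],"turn":[0,0,-6.3]},{"travel":[-0.052,-0.085,0.012],"turn":[0,0,-9.4]},{"travel":[-0.07,-0.113,0.015],"turn":[0,0,-12.5]},{"travel":[-0.087,-0.142,0.019],"turn":[0,0,-15.7]}]}}

```text
time: 1.1
position: [0.3769, 0.3083, 0.1982]
tool_rot: [0.295, -3.128, 0.0]
ft_force: [0.0, 0.0, 0.3]
grip_width: 1.001
grip_force: 0.0
```

Emit:
{"method": "step_arm", "body": {"commands": [{"travel":[-0.009,-0.032,0.004],"turn":[0,0,-3.1]},{"travel":[-0.018,-0.064,0.008],"turn":[0,0,-6.2]},{"travel":[-0.027,-0.096,0.012],"turn":[0,0,-9.3]},{"travel":[-0.036,-0.128,0.016],"turn":[0,0,-12.5]},{"travel":[-0.045,-0.16,0.019],"turn":[0,0,-15.6]}]}}

```text
time: 1.6
position: [0.4504, 0.1593, 0.179]
tool_rot: [0.716, -3.058, 0.0]
ft_force: [0.0, 0.1, -0.0]
grip_width: 1.002
grip_force: 0.0
```

Emit:
{"method": "step_arm", "body": {"commands": [{"travel":[0.0,-0.033,0.004],"turn":[0,0,-3.1]},{"travel":[0.0,-0.066,0.008],"turn":[0,0,-6.2]},{"travel":[0.0,-0.1,0.012],"turn":[0,0,-9.4]},{"travel":[0.0,-0.133,0.016],"turn":[0,0,-12.5]},{"travel":[0.0,-0.166,0.02],"turn":[0,0,-15.6]}]}}

```text
time: 2.1
position: [0.5238, 0.0105, 0.1592]
tool_rot: [1.125, -2.933, -0.0]
ft_force: [0.1, 0.7, 0.4]
grip_width: 1.001
grip_force: 0.0
```

```bash
python3 - <<'E'
from h import *
im=snap('wrist','w1.png'); print(proj('wrist',np.array([.523,.0113,.092])))
E
```

```text
[265.63279407 208.42347222]
```

View pics/w1.png

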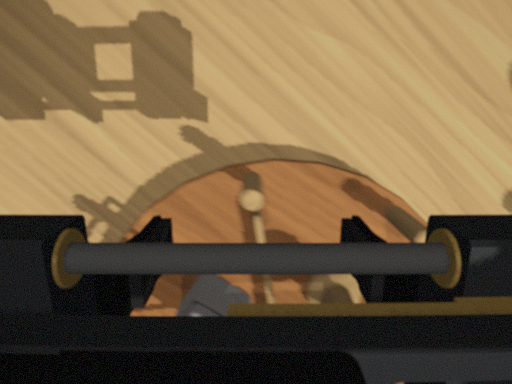

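The wrist view shows the peg top at (252,198), about 13 px from the prediction, with the wall behind it at x≈262 and the tin at (210,295). I'll correct for the offset and go down.

```bash
python3 - <<'E'
from h import *; from plan import *
p=at('wrist',252,198,.092); print(p)
C=np.array((.6294,.1374)); d=p[:2]-C; a=np.degrees(np.arctan2(d[1],d[0]))%360; print(a,np.linalg.norm(d))
# keep radius .165 about shifted centre: split
json.dump([.5235,.0113,.16,131.8],open('cmd.json','w'))
calls(line(cur(),[p[0],p[1],.075,a-98],5,False)); calls([cur()]*4)
E
```

```text
[ 5.23642929e-01 -4.47525241e-04  9.20000000e-02]
232.50446201628904 0.17374262108944297
[{"travel": [0.002, -0.002, 0.017], "turn": [0, 0, -0.5]}, {"travel": [0.003, -0.004, 0.034], "turn": [0, 0, -1.1]}, {"travel": [0.005, -0.005, 0.051], "turn": [0, 0, -1.6]}, {"travel": [0.006, -0.007, 0.068], "turn": [0, 0, -2.2]}, {"travel": [0.008, -0.009, 0.085], "turn": [0, 0, -2.7]}]
[{"travel": [0.0, 0.0, 0.0], "turn": [0, 0, 0.0]}, {"travel": [0.0, 0.0, 0.0], "turn": [0, 0, 0.0]}, {"travel": [0.0, 0.0, 0.0], "turn": [0, 0, 0.0]}, {"travel": [0.0, 0.0, 0.0], "turn": [0, 0, 0.0]}]
```

```bash
python3 - <<'E'
from h import *
from scipy.optimize import least_squares
c=lambda x,y:at('scene',210+x/3.5-.36,205+y/3.5-.36,.092)[:2]
L=[(198,12),(366,12),(508,95),(555,240),(443,350),(222,352),(68,231),(74,97)]
P=np.array([c(*p) for p in L])
def f(q):
    a=q[2]+np.arange(8)*np.pi/4; T=q[:2]+.165*np.c_[np.cos(a),np.sin(a)]
    return np.concatenate([(p-T)[np.argmin(np.linalg.norm(p-T,axis=1))] for p in P])
b=min((least_squares(f,[*P.mean(0),t0]) for t0 in (0,.2,.4,.6)),key=lambda r:r.cost)
print(b.x,np.round(f(b.x)*1000)); print(P[0])
E
```

```text
[0.63256313 0.13537714 0.88397747] [ 3.  3.  2.  1.  2. -3.  4. -1. -6. -1. -5. -1. -4. -1.  3.  4.]
[0.53045001 0.01045152]
```

```bash
python3 - <<'E'
from plan import *
json.dump([.5235,.0113,.16,131.8],open('cmd.json','w'))
C=(.631,.136);r=.168
g=[C[0]+r*np.cos(np.radians(231.2)),C[1]+r*np.sin(np.radians(231.2))]
calls(line(cur(),[*g,.075,133.2],5,False)); print('arc')
calls(arc(C,r,231.2,231.2-94,35,.075,-98))
E
```

```text
[{"travel": [0.0, -0.001, 0.017], "turn": [0, 0, -0.3]}, {"travel": [0.001, -0.002, 0.034], "turn": [0, 0, -0.6]}, {"travel": [0.001, -0.004, 0.051], "turn": [0, 0, -0.8]}, {"travel": [0.002, -0.005, 0.068], "turn": [0, 0, -1.1]}, {"travel": [0.002, -0.006, 0.085], "turn": [0, 0, -1.4]}]
arc
[{"travel": [0.001, 0.001, 0.0], "turn": [0, 0, 0.2]}, {"travel": [0.001, 0.002, 0.0], "turn": [0, 0, 0.9]}, {"travel": [0.001, 0.006, 0.0], "turn": [0, 0, 2.0]}, {"travel": [0.002, 0.01, 0.0], "turn": [0, 0, 3.4]}, {"travel": [0.002, 0.015, 0.0], "turn": [0, 0, 5.2]}]
[{"travel": [0.001, 0.006, 0.0], "turn": [0, 0, 2.1]}, {"travel": [0.001, 0.013, 0.0], "turn": [0, 0, 4.6]}, {"travel": [0.002, 0.021, 0.0], "turn": [0, 0, 7.3]}, {"travel": [0.001, 0.03, 0.0], "turn": [0, 0, 10.2]}, {"travel": [0.001, 0.039, 0.0], "turn": [0, 0, 13.4]}]
[{"travel": [0.001, 0.01, 0.0], "turn": [0, 0, 3.4]}, {"travel": [0.001, 0.021, 0.0], "turn": [0, 0, 7.0]}, {"travel": [0.001, 0.031, 0.0], "turn": [0, 0, 10.7]}, {"travel": [0.0, 0.043, 0.0], "turn": [0, 0, 14.5]}, {"travel": [-0.001, 0.054, 0.0], "turn": [0, 0, 1
[... 393 characters left out ...]
avel": [0.001, 0.034, 0.0], "turn": [0, 0, 11.4]}, {"travel": [0.0, 0.044, 0.0], "turn": [0, 0, 15.0]}, {"travel": [-0.001, 0.054, 0.0], "turn": [0, 0, 18.4]}]
[{"travel": [0.001, 0.009, 0.0], "turn": [0, 0, 3.2]}, {"travel": [0.001, 0.018, 0.0], "turn": [0, 0, 6.1]}, {"travel": [0.001, 0.026, 0.0], "turn": [0, 0, 8.8]}, {"travel": [0.001, 0.033, 0.0], "turn": [0, 0, 11.3]}, {"travel": [0.001, 0.039, 0.0], "turn": [0, 0, 13.4]}]
[{"travel": [0.0, 0.006, 0.0], "turn": [0, 0, 1.8]}, {"travel": [0.001, 0.01, 0.0], "turn": [0, 0, 3.2]}, {"travel": [0.001, 0.013, 0.0], "turn": [0, 0, 4.3]}, {"travel": [0.001, 0.015, 0.0], "turn": [0, 0, 5.0]}, {"travel": [0.001, 0.016, 0.0], "turn": [0, 0, 5.2]}]
```

Emit:
{"method": "step_arm", "body": {"commands": [{"travel":[0.0,-0.001,0.017],"turn":[0,0,-0.3]},{"travel":[0.001,-0.002,0.034],"turn":[0,0,-0.6]},{"travel":[0.001,-0.004,0.051],"turn":[0,0,-0.8]},{"travel":[0.002,-0.005,0.068],"turn":[0,0,-1.1]},{"travel":[0.002,-0.006,0.085],"turn":[0,0,-1.4]}]}}

```text
time: 2.65
position: [0.5257, 0.006, 0.0736]
tool_rot: [1.157, -2.92, -0.0]
ft_force: [0.1, -0.2, 0.0]
grip_width: 1.002
grip_force: 0.0
```

Emit:
{"method": "step_arm", "body": {"commands": [{"travel":[0,0,0],"turn":[0,0,0]},{"travel":[0,0,0],"turn":[0,0,0]},{"travel":[0,0,0],"turn":[0,0,0]},{"travel":[0,0,0],"turn":[0,0,0]},{"travel":[0,0,0],"turn":[0,0,0]}], "gripper": 0.1, "force": 5}}

```text
time: 3.15
position: [0.5267, 0.0061, 0.0753]
tool_rot: [-1.157, 2.919, -0.0]
ft_force: [0.5, 0.3, -0.1]
grip_width: 0.637
grip_force: 0.0
```

Emit:
{"method": "step_arm", "body": {"commands": [{"travel":[0,0,0],"turn":[0,0,0]},{"travel":[0,0,0],"turn":[0,0,0]},{"travel":[0,0,0],"turn":[0,0,0]},{"travel":[0,0,0],"turn":[0,0,0]},{"travel":[0,0,0],"turn":[0,0,0]}]}}

```text
time: 3.65
position: [0.5261, 0.0064, 0.0745]
tool_rot: [-1.157, 2.921, 0.001]
ft_force: [2.1, -0.2, -1.9]
grip_width: 0.18
grip_force: 5.0
```

Emit:
{"method": "step_arm", "body": {"commands": [{"travel":[0,0,0],"turn":[0,0,0]},{"travel":[0,0,0],"turn":[0,0,0]},{"travel":[0,0,0],"turn":[0,0,0]}]}}

```text
time: 3.95
position: [0.5262, 0.0063, 0.0745]
tool_rot: [-1.157, 2.92, 0.001]
ft_force: [0.3, 2.0, -0.5]
grip_width: 0.181
grip_force: 5.0
```

Gripped: an opening of 0.18 is 16 mm, the peg's thickness. I'll sweep now.

Emit:
{"method": "step_arm", "body": {"commands": [{"travel":[0.001,0.001,0.0],"turn":[0,0,0.2]},{"travel":[0.001,0.002,0.0],"turn":[0,0,0.9]},{"travel":[0.001,0.006,0.0],"turn":[0,0,2.0]},{"travel":[0.002,0.01,0.0],"turn":[0,0,3.4]},{"travel":[0.002,0.015,0.0],"turn":[0,0,5.2]}]}}

```text
time: 4.45
position: [0.5147, 0.016, 0.0746]
tool_rot: [-1.02, 2.97, -0.0]
ft_force: [2.7, 1.5, -3.4]
grip_width: 0.183
grip_force: 5.0
```

Emit:
{"method": "step_arm", "body": {"commands": [{"travel":[0.001,0.006,0.0],"turn":[0,0,2.1]},{"travel":[0.001,0.013,0.0],"turn":[0,0,4.6]},{"travel":[0.002,0.021,0.0],"turn":[0,0,7.3]},{"travel":[0.001,0.03,0.0],"turn":[0,0,10.2]},{"travel":[0.001,0.039,0.0],"turn":[0,0,13.4]}]}}

```text
time: 4.95
position: [0.4899, 0.0456, 0.0747]
tool_rot: [-0.664, 3.069, -0.001]
ft_force: [4.8, 2.1, -5.3]
grip_width: 0.183
grip_force: 5.0
```

Emit:
{"method": "step_arm", "body": {"commands": [{"travel":[0.001,0.01,0.0],"turn":[0,0,3.4]},{"travel":[0.001,0.021,0.0],"turn":[0,0,7.0]},{"travel":[0.001,0.031,0.0],"turn":[0,0,10.7]},{"travel":[0.0,0.043,0.0],"turn":[0,0,14.5]},{"travel":[-0.001,0.054,0.0],"turn":[0,0,18.4]}]}}

```text
time: 5.45
position: [0.4683, 0.0946, 0.0747]
tool_rot: [-0.164, 3.136, -0.002]
ft_force: [4.9, 0.3, -5.4]
grip_width: 0.183
grip_force: 5.0
```

Emit:
{"method": "step_arm", "body": {"commands": [{"travel":[0.001,0.012,0.0],"turn":[0,0,4.0]},{"travel":[0.001,0.023,0.0],"turn":[0,0,8.0]},{"travel":[0.001,0.035,0.0],"turn":[0,0,12.0]},{"travel":[0.0,0.047,0.0],"turn":[0,0,16.0]},{"travel":[-0.002,0.058,0.0],"turn":[0,0,20.0]}]}}

```text
time: 5.95
position: [0.4639, 0.152, 0.0747]
tool_rot: [0.384, 3.117, -0.003]
ft_force: [2.5, -1.3, -2.3]
grip_width: 0.178
grip_force: 5.0
```

Emit:
{"method": "step_arm", "body": {"commands": [{"travel":[0.001,0.012,0.0],"turn":[0,0,3.9]},{"travel":[0.002,0.023,0.0],"turn":[0,0,7.7]},{"travel":[0.001,0.034,0.0],"turn":[0,0,11.4]},{"travel":[0.0,0.044,0.0],"turn":[0,0,15.0]},{"travel":[-0.001,0.054,0.0],"turn":[0,0,18.4]}]}}

```text
time: 6.45
position: [0.4778, 0.2037, 0.0747]
tool_rot: [0.877, 3.016, -0.004]
ft_force: [2.5, -2.5, -1.0]
grip_width: 0.178
grip_force: 5.0
```

Emit:
{"method": "step_arm", "body": {"commands": [{"travel":[0.001,0.009,0.0],"turn":[0,0,3.2]},{"travel":[0.001,0.018,0.0],"turn":[0,0,6.1]},{"travel":[0.001,0.026,0.0],"turn":[0,0,8.8]},{"travel":[0.001,0.033,0.0],"turn":[0,0,11.3]},{"travel":[0.001,0.039,0.0],"turn":[0,0,13.4]}]}}

```text
time: 6.95
position: [0.4978, 0.2369, 0.0746]
tool_rot: [1.221, 2.893, -0.004]
ft_force: [1.2, -2.9, -0.4]
grip_width: 0.183
grip_force: 5.0
```

Emit:
{"method": "step_arm", "body": {"commands": [{"travel":[0.0,0.006,0.0],"turn":[0,0,1.8]},{"travel":[0.001,0.01,0.0],"turn":[0,0,3.2]},{"travel":[0.001,0.013,0.0],"turn":[0,0,4.3]},{"travel":[0.001,0.015,0.0],"turn":[0,0,5.0]},{"travel":[0.001,0.016,0.0],"turn":[0,0,5.2]}]}}

```text
time: 7.45
position: [0.5087, 0.2498, 0.0747]
tool_rot: [1.348, 2.837, -0.001]
ft_force: [2.0, -3.6, 1.4]
grip_width: 0.184
grip_force: 5.0
```

```bash
python3 - <<'E'
from h import *
t=snap('top','t3.png')[:,:,::-1][105:230,135:285]; s=snap('scene','s3.png')[:,:,::-1][205:345,210:380]
a=cv2.resize(t,(600,500),interpolation=cv2.INTER_CUBIC); cv2.imwrite('pics/c3.png',a)
E
```

```text
(no output)
```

View pics/c3.png

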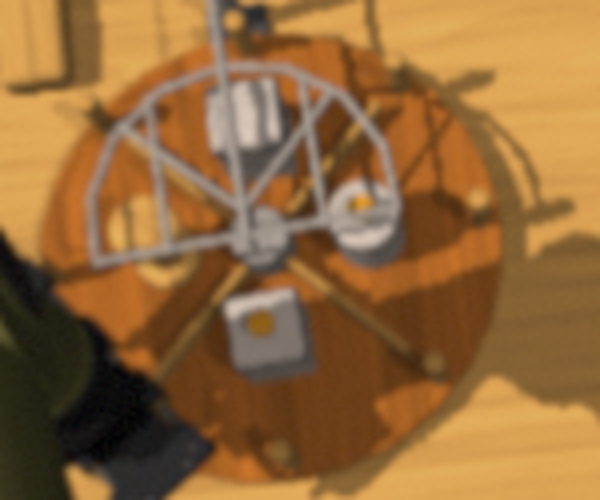

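The square knobbed tin now stands at the front: knob at (262,322), lid corners about (225,303), (296,290), (305,350) and (233,367).

```bash
python3 - <<'E'
from h import *
c=lambda x,y,z:at('top',135+x/4-.375,105+y/4-.375,z)
k=c(262,320,.112); L=np.array([c(*p,.098)[:2] for p in [(225,303),(296,290),(305,350),(233,367)]])
print(k,L.mean(0)); 
for i in range(4): d=L[(i+1)%4]-L[i]; print(np.linalg.norm(d),np.degrees(np.arctan2(d[1],d[0]))%90)
for g in ([(95,262),(396,215)],):
  a,b=[c(*p,.14) for p in g]; d=a-b; yaw=np.arctan2(-d[0],d[1]); print(yaw)
hub=c(262,234,.075);print(hub)
for C in (np.array((.631,.136)),hub[:2],np.array((.6294,.1374))):
 for t in (k[:2],L.mean(0)):
  e=t-C; print(e@[np.cos(yaw),np.sin(yaw)],e@[-np.sin(yaw),np.cos(yaw)])
E
```

```text
[0.55608317 0.13403114 0.112     ] [0.55374606 0.13463353]
0.05171047038273475 3.8815748847549685
0.044550492990718824 3.3417812930100865
0.052448992158084684 6.826885675924572
0.04725603684035716 2.561155678209733
0.041055223014972664
[0.62962534 0.13434737 0.075     ]
-0.07493451199162694 0.001107659330876132
-0.0772449273729933 0.0018054719802964613
-0.0734931813471972 0.0027024763569880182
-0.07580359672856356 0.0034002890064083473
-0.07339332139425248 -0.00035683086798646334
-0.07570373677561881 0.00034098178143386615
```

```bash
python3 - <<'E'
from plan import *
print(cur())
a=cur(); b=a.copy(); b[2]=.18; calls(line(a,b,5)); a=cur(); calls(line(a,[.555,.1345,.2,94],10))
E
```

```text
[ 0.50815753  0.25021427  0.075      39.2       ]
[{"travel": [0.0, 0.0, -0.011], "turn": [0, 0, 0.0]}, {"travel": [0.0, 0.0, -0.037], "turn": [0, 0, 0.0]}, {"travel": [0.0, 0.0, -0.068], "turn": [0, 0, 0.0]}, {"travel": [0.0, 0.0, -0.094], "turn": [0, 0, 0.0]}, {"travel": [0.0, 0.0, -0.105], "turn": [0, 0, 0.0]}]
[{"travel": [-0.003, -0.001, -0.001], "turn": [0, 0, -1.5]}, {"travel": [-0.012, -0.004, -0.002], "turn": [0, 0, -5.7]}, {"travel": [-0.026, -0.008, -0.004], "turn": [0, 0, -11.8]}, {"travel": [-0.042, -0.013, -0.007], "turn": [0, 0, -19.3]}, {"travel": [-0.06, -0.018, -0.01], "turn": [0, 0, -27.4]}]
[{"travel": [-0.013, -0.013, -0.003], "turn": [0, 0, -8.1]}, {"travel": [-0.025, -0.025, -0.006], "turn": [0, 0, -15.6]}, {"travel": [-0.035, -0.035, -0.008], "turn": [0, 0, -21.7]}, {"travel": [-0.041, -0.042, -0.009], "turn": [0, 0, -25.9]}, {"travel": [-0.044, -0.044, -0.01], "turn": [0, 0, -27.4]}]
```

Emit:
{"method": "step_arm", "body": {"commands": [{"travel":[0,0,0],"turn":[0,0,0]},{"travel":[0,0,0],"turn":[0,0,0]},{"travel":[0,0,0],"turn":[0,0,0]},{"travel":[0,0,0],"turn":[0,0,0]},{"travel":[0,0,0],"turn":[0,0,0]}], "gripper": 1.0}}

```text
time: 8.05
position: [0.508, 0.251, 0.0746]
tool_rot: [-1.346, -2.838, -0.0]
ft_force: [0.2, 0.7, -0.5]
grip_width: 0.549
grip_force: 0.0
```

Emit:
{"method": "step_arm", "body": {"commands": [{"travel":[0.0,0.0,-0.011],"turn":[0,0,0.0]},{"travel":[0.0,0.0,-0.037],"turn":[0,0,0.0]},{"travel":[0.0,0.0,-0.068],"turn":[0,0,0.0]},{"travel":[0.0,0.0,-0.094],"turn":[0,0,0.0]},{"travel":[0.0,0.0,-0.105],"turn":[0,0,0.0]}]}}

```text
time: 8.55
position: [0.5097, 0.2513, 0.1832]
tool_rot: [1.346, 2.836, 0.007]
ft_force: [0.1, -0.8, -0.2]
grip_width: 0.968
grip_force: 0.0
```

Emit:
{"method": "step_arm", "body": {"commands": [{"travel":[-0.003,-0.001,-0.001],"turn":[0,0,-1.5]},{"travel":[-0.012,-0.004,-0.002],"turn":[0,0,-5.7]},{"travel":[-0.026,-0.008,-0.004],"turn":[0,0,-11.8]},{"travel":[-0.042,-0.013,-0.007],"turn":[0,0,-19.3]},{"travel":[-0.06,-0.018,-0.01],"turn":[0,0,-27.4]}]}}

```text
time: 9.05
position: [0.5318, 0.1925, 0.1892]
tool_rot: [-0.626, -3.078, 0.001]
ft_force: [-0.7, 0.2, 1.0]
grip_width: 1.002
grip_force: 0.0
```

Emit:
{"method": "step_arm", "body": {"commands": [{"travel":[-0.013,-0.013,-0.003],"turn":[0,0,-8.1]},{"travel":[-0.025,-0.025,-0.006],"turn":[0,0,-15.6]},{"travel":[-0.035,-0.035,-0.008],"turn":[0,0,-21.7]},{"travel":[-0.041,-0.042,-0.009],"turn":[0,0,-25.9]},{"travel":[-0.044,-0.044,-0.01],"turn":[0,0,-27.4]}]}}

```text
time: 9.55
position: [0.5552, 0.1332, 0.1993]
tool_rot: [0.11, -3.139, 0.001]
ft_force: [-0.5, 0.2, 0.7]
grip_width: 0.999
grip_force: 0.0
```

Emit:
{"method": "step_arm", "body": {"commands": [{"travel":[0,0,0],"turn":[0,0,0]},{"travel":[0,0,0],"turn":[0,0,0]}]}}

```text
time: 9.75
position: [0.5548, 0.1352, 0.1993]
tool_rot: [0.109, -3.139, -0.0]
ft_force: [0.0, -0.2, -0.3]
grip_width: 0.999
grip_force: 0.0
```

```bash
python3 - <<'E'
from h import *
im=snap('wrist','w2.png'); print(ctrl.get_state()['position'],proj('wrist',np.array([.555,.1345,.116])),proj('wrist',np.array([.555,.1345,.098])))
E
```

```text
[0.55479266 0.13543742 0.19927901] [253.57948269 198.01113201] [253.69525901 191.376966  ]
```

View pics/w2.png

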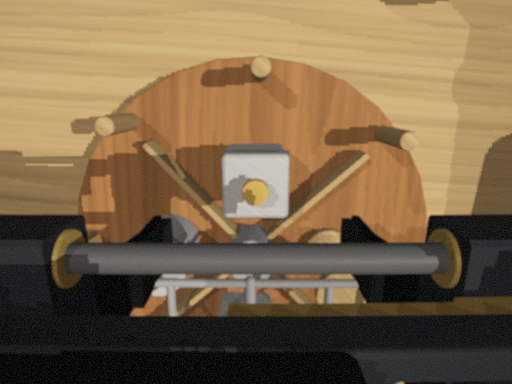

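Wrist view: knob at (256,193), lid corners (222,154), (289,151), (288,217), (224,219).

```bash
python3 - <<'E'
from h import *; from plan import *
L=np.array([at('wrist',*p,.098)[:2] for p in [(222,154),(289,151),(288,217),(224,219)]]);k=at('wrist',256,193,.116);print(k,L.mean(0))
for i in range(4): d=L[(i+1)%4]-L[i]; print(np.linalg.norm(d),np.degrees(np.arctan2(d[1],d[0]))%90)
# peg front at (261,67),(105,125),(408,140)
print([at('wrist',*p,.092)[:2] for p in [(261,67),(104,126),(409,141)]])
t=(k[:2]+L.mean(0))/2;print(cur(),t)
calls(line(cur(),[*t,.075,92.5],10))
E
```

```text
[0.55113208 0.1359777  0.116     ] [0.55066768 0.13577365]
0.050381241576818996 6.604325232303523
0.052421576653796126 4.589783568069046
0.050597655752033475 5.89437324399951
0.05180302622325937 4.330487466900479
[array([0.46302777, 0.13343632]), array([0.5133304 , 0.01784521]), array([0.50832334, 0.25076522])]
[ 0.55503698  0.13448536  0.2        94.        ] [0.55089988 0.13587568]
[{"travel": [0.0, 0.0, 0.004], "turn": [0, 0, 0.0]}, {"travel": [0.0, 0.0, 0.013], "turn": [0, 0, 0.2]}, {"travel": [0.001, 0.0, 0.027], "turn": [0, 0, 0.3]}, {"travel": [0.001, 0.001, 0.044], "turn": [0, 0, 0.5]}, {"travel": [0.002, 0.001, 0.062], "turn": [0, 0, 0.8]}]
[{"travel": [0.001, 0.0, 0.019], "turn": [0, 0, 0.2]}, {"travel": [0.001, 0.0, 0.036], "turn": [0, 0, 0.4]}, {"travel": [0.002, 0.0, 0.05], "turn": [0, 0, 0.5]}, {"travel": [0.002, 0.001, 0.06], "turn": [0, 0, 0.7]}, {"travel": [0.002, 0.001, 0.063], "turn": [0, 0, 0.7]}]
```

```bash
python3 - <<'E'
from plan import *
json.dump([.555,.1345,.2,94],open('cmd.json','w'))
calls(line(cur(),[.551,.1358,.075,95.2],10)); print(cur())
E
```

```text
[{"travel": [0.0, 0.0, 0.004], "turn": [0, 0, 0.0]}, {"travel": [0.0, 0.0, 0.013], "turn": [0, 0, -0.1]}, {"travel": [0.001, 0.0, 0.027], "turn": [0, 0, -0.3]}, {"travel": [0.001, 0.001, 0.044], "turn": [0, 0, -0.4]}, {"travel": [0.002, 0.001, 0.062], "turn": [0, 0, -0.6]}]
[{"travel": [0.001, 0.0, 0.019], "turn": [0, 0, -0.2]}, {"travel": [0.001, 0.0, 0.036], "turn": [0, 0, -0.3]}, {"travel": [0.001, 0.0, 0.05], "turn": [0, 0, -0.5]}, {"travel": [0.002, 0.001, 0.06], "turn": [0, 0, -0.6]}, {"travel": [0.002, 0.001, 0.063], "turn": [0, 0, -0.6]}]
[5.50861359e-01 1.36194432e-01 7.50000000e-02 9.52000000e+01]
```

Emit:
{"method": "step_arm", "body": {"commands": [{"travel":[0.0,0.0,0.004],"turn":[0,0,0.0]},{"travel":[0.0,0.0,0.013],"turn":[0,0,-0.1]},{"travel":[0.001,0.0,0.027],"turn":[0,0,-0.3]},{"travel":[0.001,0.001,0.044],"turn":[0,0,-0.4]},{"travel":[0.002,0.001,0.062],"turn":[0,0,-0.6]}]}}

```text
time: 10.3
position: [0.5525, 0.136, 0.1358]
tool_rot: [0.128, -3.138, 0.0]
ft_force: [0.8, 1.3, 0.4]
grip_width: 1.004
grip_force: 0.0
```

Emit:
{"method": "step_arm", "body": {"commands": [{"travel":[0.001,0.0,0.019],"turn":[0,0,-0.2]},{"travel":[0.001,0.0,0.036],"turn":[0,0,-0.3]},{"travel":[0.001,0.0,0.05],"turn":[0,0,-0.5]},{"travel":[0.002,0.001,0.06],"turn":[0,0,-0.6]},{"travel":[0.002,0.001,0.063],"turn":[0,0,-0.6]}]}}

```text
time: 10.8
position: [0.55, 0.1367, 0.073]
tool_rot: [0.144, -3.136, 0.001]
ft_force: [0.4, 0.0, -0.3]
grip_width: 1.002
grip_force: 0.0
```

Emit:
{"method": "step_arm", "body": {"commands": [{"travel":[0,0,0],"turn":[0,0,0]},{"travel":[0,0,0],"turn":[0,0,0]},{"travel":[0,0,0],"turn":[0,0,0]},{"travel":[0,0,0],"turn":[0,0,0]},{"travel":[0,0,0],"turn":[0,0,0]}], "gripper": 0.4, "force": 15}}

```text
time: 11.3
position: [0.5514, 0.1366, 0.075]
tool_rot: [-0.143, 3.137, 0.0]
ft_force: [0.4, -1.4, 0.8]
grip_width: 0.629
grip_force: 0.6
```

Emit:
{"method": "step_arm", "body": {"commands": [{"travel":[0,0,0],"turn":[0,0,0]},{"travel":[0,0,0],"turn":[0,0,0]},{"travel":[0,0,0],"turn":[0,0,0]},{"travel":[0,0,0],"turn":[0,0,0]},{"travel":[0,0,0],"turn":[0,0,0]}]}}

```text
time: 11.8
position: [0.5514, 0.1364, 0.075]
tool_rot: [-0.143, 3.138, -0.0]
ft_force: [0.4, -1.7, 4.9]
grip_width: 0.595
grip_force: 15.0
```

```bash
python3 - <<'E'
from plan import *
a=cur(); b=a.copy(); b[2]=.25; calls(line(a,b,10)); print();calls(line(cur(),[.455,-.346,.25,82],20))
E
```

```text
[{"travel": [0.0, 0.0, -0.005], "turn": [0, 0, 0.0]}, {"travel": [0.0, 0.0, -0.018], "turn": [0, 0, 0.0]}, {"travel": [0.0, 0.0, -0.038], "turn": [0, 0, 0.0]}, {"travel": [0.0, 0.0, -0.062], "turn": [0, 0, 0.0]}, {"travel": [0.0, 0.0, -0.088], "turn": [0, 0, 0.0]}]
[{"travel": [0.0, 0.0, -0.025], "turn": [0, 0, 0.0]}, {"travel": [0.0, 0.0, -0.049], "turn": [0, 0, 0.0]}, {"travel": [0.0, 0.0, -0.069], "turn": [0, 0, 0.0]}, {"travel": [0.0, 0.0, -0.082], "turn": [0, 0, 0.0]}, {"travel": [0.0, 0.0, -0.087], "turn": [0, 0, 0.0]}]

[{"travel": [0.001, -0.003, 0.0], "turn": [0, 0, 0.1]}, {"travel": [0.004, -0.013, 0.0], "turn": [0, 0, 0.4]}, {"travel": [0.008, -0.029, 0.0], "turn": [0, 0, 0.8]}, {"travel": [0.014, -0.049, 0.0], "turn": [0, 0, 1.4]}, {"travel": [0.022, -0.074, 0.0], "turn": [0, 0, 2.1]}]
[{"travel": [0.007, -0.028, 0.0], "turn": [0, 0, 0.8]}, {"travel": [0.015, -0.059, 0.0], "turn": [0, 0, 1.6]}, {"travel": [0.024, -0.093, 0.0], "turn": [0, 0, 2.5]}, {"travel": [0.033, -0.128, 0.0], "turn": [0, 0, 3.5]}, {"travel": [0.042, -0.163, 0.0], "turn": [0, 0, 4.5]}]
[{"travel": [0.006, -0.037, 0.0], "turn": [0, 0, 1.0]}, {"travel": [0.012, -0.072, 0.0], "turn": [0, 0, 2.0]}, {"travel": [0.018, -0.106, 0.0], "turn": [0, 0, 2.9]}, {"travel": [0.023, -0.138, 0.0], "turn": [0, 0, 3.7]}, {"travel": [0.028, -0.167, 0.0], "turn": [0, 0, 4.5]}]
[{"travel": [0.003, -0.025, 0.0], "turn": [0, 0, 0.7]}, {"travel": [0.005, -0.047, 0.0], "turn": [0, 0, 1.3]}, {"travel": [0.006, -0.063, 0.0], "turn": [0, 0, 1.7]}, {"travel": [0.007, -0.073, 0.0], "turn": [0, 0, 2.0]}, {"travel": [0.008, -0.076, 0.0], "turn": [0, 0, 2.1]}]
```

Emit:
{"method": "step_arm", "body": {"commands": [{"travel":[0.0,0.0,-0.005],"turn":[0,0,0.0]},{"travel":[0.0,0.0,-0.018],"turn":[0,0,0.0]},{"travel":[0.0,0.0,-0.038],"turn":[0,0,0.0]},{"travel":[0.0,0.0,-0.062],"turn":[0,0,0.0]},{"travel":[0.0,0.0,-0.088],"turn":[0,0,0.0]}], "gripper": 0.4, "force": 20}}

```text
time: 12.3
position: [0.5503, 0.137, 0.1634]
tool_rot: [0.144, -3.137, -0.0]
ft_force: [1.1, 0.3, -1.6]
grip_width: 0.6
grip_force: 20.0
```

Emit:
{"method": "step_arm", "body": {"commands": [{"travel":[0.0,0.0,-0.025],"turn":[0,0,0.0]},{"travel":[0.0,0.0,-0.049],"turn":[0,0,0.0]},{"travel":[0.0,0.0,-0.069],"turn":[0,0,0.0]},{"travel":[0.0,0.0,-0.082],"turn":[0,0,0.0]},{"travel":[0.0,0.0,-0.087],"turn":[0,0,0.0]}]}}

```text
time: 12.8
position: [0.5514, 0.137, 0.2512]
tool_rot: [-0.144, 3.136, 0.002]
ft_force: [-0.2, -1.0, -2.7]
grip_width: 0.596
grip_force: 20.0
```

Emit:
{"method": "step_arm", "body": {"commands": [{"travel":[0.001,-0.003,0.0],"turn":[0,0,0.1]},{"travel":[0.004,-0.013,0.0],"turn":[0,0,0.4]},{"travel":[0.008,-0.029,0.0],"turn":[0,0,0.8]},{"travel":[0.014,-0.049,0.0],"turn":[0,0,1.4]},{"travel":[0.022,-0.074,0.0],"turn":[0,0,2.1]}]}}

```text
time: 13.3
position: [0.5351, 0.0588, 0.249]
tool_rot: [0.084, -3.14, 0.001]
ft_force: [0.5, -0.8, -0.7]
grip_width: 0.592
grip_force: 20.0
```

Emit:
{"method": "step_arm", "body": {"commands": [{"travel":[0.007,-0.028,0.0],"turn":[0,0,0.8]},{"travel":[0.015,-0.059,0.0],"turn":[0,0,1.6]},{"travel":[0.024,-0.093,0.0],"turn":[0,0,2.5]},{"travel":[0.033,-0.128,0.0],"turn":[0,0,3.5]},{"travel":[0.042,-0.163,0.0],"turn":[0,0,4.5]}]}}

```text
time: 13.8
position: [0.501, -0.1077, 0.2495]
tool_rot: [0.043, 3.141, 0.001]
ft_force: [0.1, 1.2, -1.5]
grip_width: 0.6
grip_force: 20.0
```

Emit:
{"method": "step_arm", "body": {"commands": [{"travel":[0.006,-0.037,0.0],"turn":[0,0,1.0]},{"travel":[0.012,-0.072,0.0],"turn":[0,0,2.0]},{"travel":[0.018,-0.106,0.0],"turn":[0,0,2.9]},{"travel":[0.023,-0.138,0.0],"turn":[0,0,3.7]},{"travel":[0.028,-0.167,0.0],"turn":[0,0,4.5]}]}}

```text
time: 14.3
position: [0.4682, -0.274, 0.2497]
tool_rot: [0.168, 3.137, 0.001]
ft_force: [0.8, 0.4, -0.9]
grip_width: 0.595
grip_force: 20.0
```

Emit:
{"method": "step_arm", "body": {"commands": [{"travel":[0.003,-0.025,0.0],"turn":[0,0,0.7]},{"travel":[0.005,-0.047,0.0],"turn":[0,0,1.3]},{"travel":[0.006,-0.063,0.0],"turn":[0,0,1.7]},{"travel":[0.007,-0.073,0.0],"turn":[0,0,2.0]},{"travel":[0.008,-0.076,0.0],"turn":[0,0,2.1]}]}}

```text
time: 14.8
position: [0.4532, -0.3472, 0.2496]
tool_rot: [-0.224, -3.133, 0.0]
ft_force: [-0.1, 0.4, -1.2]
grip_width: 0.596
grip_force: 20.0
```

Emit:
{"method": "step_arm", "body": {"commands": [{"travel":[0,0,0],"turn":[0,0,0]},{"travel":[0,0,0],"turn":[0,0,0]}]}}

```text
time: 15.0
position: [0.4552, -0.3443, 0.2495]
tool_rot: [0.217, 3.134, 0.002]
ft_force: [0.5, 0.1, -1.5]
grip_width: 0.597
grip_force: 20.0
```

```bash
python3 - <<'E'
from h import *
im=snap('wrist','w3.png'); print(ctrl.get_state()['position'],proj('wrist',np.array([.467,-.347,.09])))
E
```

```text
[ 0.45546113 -0.34411665  0.24948248] [253.64135289 187.01668105]
```

View pics/w3.png

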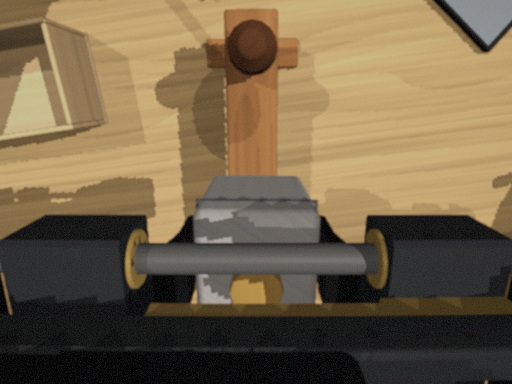

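Tin held straight, centred at column 257. The ledge's near end has corners (224,11) and (277,10), with its edges at (229,170) and (277,170). The pot top is at (251,46).

```bash
python3 - <<'E'
from h import *; from plan import *
A,B,D,E=[at('wrist',*p,.09)[:2] for p in [(224.5,11),(277,10),(229,170),(277,170)]]
print(np.linalg.norm(A-B),np.linalg.norm(D-E),A,B,D,E)
m0=(A+B)/2;m1=(D+E)/2;u=(m1-m0)/np.linalg.norm(m1-m0);print(np.degrees(np.arctan2(u[1],u[0])),'mid',m0+.15*u)
pot=at('wrist',251,46,.144)[:2];print('pot',pot,'mid via pot',pot+.12*u)
k=[proj('wrist',np.array([.4555+dx,-.3441,.29])) for dx in(0,)];print('tin knob expected',k)
E
```

```text
0.04420183579525578 0.04501381291185682 [ 0.31190523 -0.35007494] [ 0.31717479 -0.30618833] [ 0.44748406 -0.36759778] [ 0.45367458 -0.32301167]
-7.194747332587309 mid [ 0.46335893 -0.34691798]
pot [ 0.35027956 -0.33234523] mid via pot [ 0.4693347 -0.3473743]
tin knob expected [array([254.9934204 , 294.58904522])]
```

```bash
python3 - <<'E'
from plan import *
print(cur())
calls(line(cur(),[.4645,-.347,.25,82.8],5)); calls(line(cur(),[.4645,-.347,.139,82.8],15)); calls(line(cur(),[.4645,-.347,.134,82.8],5,False))
E
```

```text
[ 0.45469335 -0.34556884  0.25       82.        ]
[{"travel": [-0.001, 0.0, 0.0], "turn": [0, 0, -0.1]}, {"travel": [-0.003, 0.0, 0.0], "turn": [0, 0, -0.3]}, {"travel": [-0.006, 0.0, 0.0], "turn": [0, 0, -0.5]}, {"travel": [-0.009, 0.0, 0.0], "turn": [0, 0, -0.7]}, {"travel": [-0.01, 0.0, 0.0], "turn": [0, 0, -0.8]}]
[{"travel": [0.0, 0.0, 0.001], "turn": [0, 0, 0.0]}, {"travel": [0.0, 0.0, 0.005], "turn": [0, 0, 0.0]}, {"travel": [0.0, 0.0, 0.012], "turn": [0, 0, 0.0]}, {"travel": [0.0, 0.0, 0.019], "turn": [0, 0, 0.0]}, {"travel": [0.0, 0.0, 0.029], "turn": [0, 0, 0.0]}]
[{"travel": [0.0, 0.0, 0.01], "turn": [0, 0, 0.0]}, {"travel": [0.0, 0.0, 0.021], "turn": [0, 0, 0.0]}, {"travel": [0.0, 0.0, 0.032], "turn": [0, 0, 0.0]}, {"travel": [0.0, 0.0, 0.043], "turn": [0, 0, 0.0]}, {"travel": [0.0, 0.0, 0.053], "turn": [0, 0, 0.0]}]
[{"travel": [0.0, 0.0, 0.01], "turn": [0, 0, 0.0]}, {"travel": [0.0, 0.0, 0.017], "turn": [0, 0, 0.0]}, {"travel": [0.0, 0.0, 0.024], "turn": [0, 0, 0.0]}, {"travel": [0.0, 0.0, 0.028], "turn": [0, 0, 0.0]}, {"travel": [0.0, 0.0, 0.029], "turn": [0, 0, 0.0]}]
[{"travel": [0.0, 0.0, 0.001], "turn": [0, 0, 0.0]}, {"travel": [0.0, 0.0, 0.002], "turn": [0, 0, 0.0]}, {"travel": [0.0, 0.0, 0.003], "turn": [0, 0, 0.0]}, {"travel": [0.0, 0.0, 0.004], "turn": [0, 0, 0.0]}, {"travel": [0.0, 0.0, 0.005], "turn": [0, 0, 0.0]}]
```

Emit:
{"method": "step_arm", "body": {"commands": [{"travel":[-0.001,0.0,0.0],"turn":[0,0,-0.1]},{"travel":[-0.003,0.0,0.0],"turn":[0,0,-0.3]},{"travel":[-0.006,0.0,0.0],"turn":[0,0,-0.5]},{"travel":[-0.009,0.0,0.0],"turn":[0,0,-0.7]},{"travel":[-0.01,0.0,0.0],"turn":[0,0,-0.8]}]}}

```text
time: 15.55
position: [0.4655, -0.3463, 0.2494]
tool_rot: [-0.195, -3.135, 0.0]
ft_force: [0.3, 0.8, -1.9]
grip_width: 0.597
grip_force: 20.0
```

Emit:
{"method": "step_arm", "body": {"commands": [{"travel":[0.0,0.0,0.001],"turn":[0,0,0.0]},{"travel":[0.0,0.0,0.005],"turn":[0,0,0.0]},{"travel":[0.0,0.0,0.012],"turn":[0,0,0.0]},{"travel":[0.0,0.0,0.019],"turn":[0,0,0.0]},{"travel":[0.0,0.0,0.029],"turn":[0,0,0.0]}]}}

```text
time: 16.05
position: [0.465, -0.3465, 0.2199]
tool_rot: [0.197, 3.135, 0.0]
ft_force: [-0.3, 0.4, -0.4]
grip_width: 0.593
grip_force: 20.0
```

Emit:
{"method": "step_arm", "body": {"commands": [{"travel":[0.0,0.0,0.01],"turn":[0,0,0.0]},{"travel":[0.0,0.0,0.021],"turn":[0,0,0.0]},{"travel":[0.0,0.0,0.032],"turn":[0,0,0.0]},{"travel":[0.0,0.0,0.043],"turn":[0,0,0.0]},{"travel":[0.0,0.0,0.053],"turn":[0,0,0.0]}]}}

```text
time: 16.55
position: [0.4648, -0.3464, 0.1664]
tool_rot: [-0.197, -3.135, -0.0]
ft_force: [-0.4, -0.3, -2.1]
grip_width: 0.591
grip_force: 20.0
```

Emit:
{"method": "step_arm", "body": {"commands": [{"travel":[0.0,0.0,0.01],"turn":[0,0,0.0]},{"travel":[0.0,0.0,0.017],"turn":[0,0,0.0]},{"travel":[0.0,0.0,0.024],"turn":[0,0,0.0]},{"travel":[0.0,0.0,0.028],"turn":[0,0,0.0]},{"travel":[0.0,0.0,0.029],"turn":[0,0,0.0]}]}}

```text
time: 17.05
position: [0.4648, -0.3464, 0.1381]
tool_rot: [-0.197, -3.135, -0.0]
ft_force: [0.5, -0.4, -0.9]
grip_width: 0.598
grip_force: 20.0
```

Emit:
{"method": "step_arm", "body": {"commands": [{"travel":[0.0,0.0,0.001],"turn":[0,0,0.0]},{"travel":[0.0,0.0,0.002],"turn":[0,0,0.0]},{"travel":[0.0,0.0,0.003],"turn":[0,0,0.0]},{"travel":[0.0,0.0,0.004],"turn":[0,0,0.0]},{"travel":[0.0,0.0,0.004],"turn":[0,0,0.0]}]}}

```text
time: 17.55
position: [0.4652, -0.3466, 0.1351]
tool_rot: [0.196, 3.135, 0.0]
ft_force: [-1.8, 1.5, 2.9]
grip_width: 0.596
grip_force: 20.0
```

Emit:
{"method": "step_arm", "body": {"commands": [{"travel":[0,0,0],"turn":[0,0,0]},{"travel":[0,0,0],"turn":[0,0,0]},{"travel":[0,0,0],"turn":[0,0,0]}]}}

```text
time: 17.85
position: [0.4652, -0.3466, 0.135]
tool_rot: [0.196, 3.135, 0.0]
ft_force: [-0.8, 1.4, 4.2]
grip_width: 0.596
grip_force: 20.0
```

Emit:
{"method": "step_arm", "body": {"commands": [{"travel":[0,0,0],"turn":[0,0,0]},{"travel":[0,0,0],"turn":[0,0,0]},{"travel":[0,0,0],"turn":[0,0,0]},{"travel":[0,0,0],"turn":[0,0,0]},{"travel":[0,0,0],"turn":[0,0,0]}], "gripper": 1.0}}

```text
time: 18.35
position: [0.4649, -0.3465, 0.1344]
tool_rot: [-0.197, -3.135, -0.0]
ft_force: [1.0, 0.5, -0.4]
grip_width: 0.948
grip_force: 0.0
```

Emit:
{"method": "step_arm", "body": {"commands": [{"travel":[0,0,-0.005],"turn":[0,0,0]},{"travel":[0,0,-0.02],"turn":[0,0,0]},{"travel":[0,0,-0.045],"turn":[0,0,0]},{"travel":[0,0,-0.075],"turn":[0,0,0]},{"travel":[0,0,-0.11],"turn":[0,0,0]}]}}

```text
time: 18.85
position: [0.4646, -0.3465, 0.2464]
tool_rot: [-0.197, -3.135, -0.0]
ft_force: [0.7, -0.5, -0.3]
grip_width: 1.004
grip_force: 0.0
```

Emit:
{"method": "step_arm", "body": {"commands": [{"travel":[0,0.0,-0.03],"turn":[0,0,0]},{"travel":[0,0.02,-0.05],"turn":[0,0,0]},{"travel":[0,0.05,-0.05],"turn":[0,0,0]},{"travel":[0,0.09,-0.05],"turn":[0,0,0]},{"travel":[0,0.12,-0.05],"turn":[0,0,0]}]}}

```text
time: 19.35
position: [0.4804, -0.2257, 0.2962]
tool_rot: [0.196, 3.133, 0.001]
ft_force: [0.1, 0.3, 0.7]
grip_width: 1.002
grip_force: 0.0
```

Emit:
{"method": "step_arm", "body": {"commands": [{"travel":[0,0,0],"turn":[0,0,0]},{"travel":[0,0,0],"turn":[0,0,0]}]}}

```text
time: 19.55
position: [0.4802, -0.2274, 0.2957]
tool_rot: [0.194, 3.134, -0.0]
ft_force: [-0.4, 0.1, -0.3]
grip_width: 1.0
grip_force: 0.0
```

```bash
python3 - <<'E'
from h import *
t=snap('top','t4.png')[:,:,::-1]; snap('wrist','w4.png'); s=snap('scene','s4.png')[:,:,::-1]
a=cv2.resize(t[125:265,330:430],(400,560),interpolation=cv2.INTER_CUBIC); b=cv2.resize(s[110:250,110:210],(400,560),interpolation=cv2.INTER_CUBIC)
cv2.imwrite('pics/f.png',np.hstack([a,b]))
print(proj('top',np.array([.4645,-.347,.158])),proj('top',np.array([.4645,-.347,.2])))
E
```

```text
[378.38344711 193.48795245] [383.19194922 190.47654797]
```

View pics/f.png

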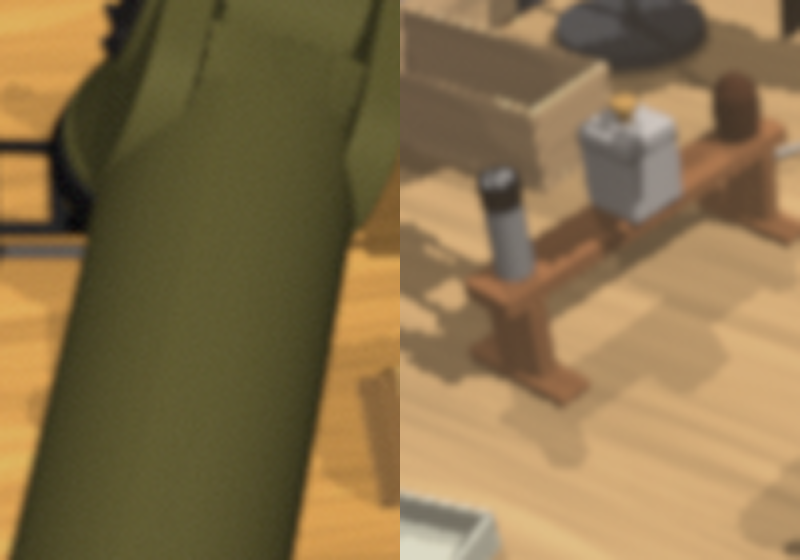

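The right half shows the tin upright in the middle of the ledge at (630,160), with the tube at (507,225) and the pot at (737,105) still standing. The arm is clear, so I'll hand in.

```bash
python3 -c "
from bench import ctrl
print(ctrl.close_job())"
```

```text
the job is handed in; nothing more can be done
None
```

The job is handed in: I turned the square knobbed tin to the open front, lifted it out and set it upright on the middle of the ledge, with the tube and pot still standing; I did not look at the tray again after the lift, and hand-in returned no verdict.

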